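Put the polishing spindle's gearbox into third

TASK

The gear lever of the polishing spindle stands somewhere in the left-hand slot of its gate. Pushing the knob gently with the fingertips, never gripping it, bring the lever to the cross channel, take it across to the right past the middle slot and push it forward (away from the robot) fully home in the third slot, then move clear. Do not dip into the middle slot or into the near half of the third slot on the way, and leave the tape, the screwdriver and the glue bottle where they are.

Things in the scene. Friction and masses are not known exactly. Their poses are not given: they have to be found in the camera images.
- gearbox: Grey gearbox of a polishing spindle, screwed on a plywood board (295 x 350 x 18 mm, fixed). Housing 170 (x) x 160 (y) x 64 mm, turret 94 mm square on it carrying the gate plate. A felt wheel 88 mm across sticks out on the left to y = 125 mm, top at z = 96 mm. Origin: centre of the housing's underside, on the board, 18 mm above the bench; x forward along the slots, away from the robot within 0.3 rad, y left, z up.
- gate (a point): Centre of the top of the flat aluminium gate plate (104 x 104 x 6 mm), 100 mm above the gearbox's origin, axes as the gearbox. Three slots along x, 14 mm wide, 53 mm long, at y = +22 (first, left; one brass pip beyond its far end), 0 (middle; two pips), -22 mm (third, right; three pips), joined by a cross channel along y, 14 mm wide, at x = 0.
- knob (a point): Centre of the black upright round lever knob, 34 mm across, 46 mm tall, on an 8 mm stick that tilts about a pivot at (0, 0, 20 mm) of the gearbox. With a = lever_across, b = lever_forward it lies, in the gearbox frame, at pivot + 150 mm * (sin b, -cos b sin a, cos b cos a). About 2 N at the knob moves it; no spring, it stays where left. Walls of the gate stop it.
- lever_across (a joint): Tilt of the lever across the gate, rad: -0.268 in the first (left) slot, 0 at the middle slot, +0.268 in the third (right) slot; play in a slot about 0.04 either way.
- lever_forward (a joint): Tilt of the lever forward, rad: 0 in the cross channel (play about 0.04 either way), about +0.27 fully home at the far end of a slot, about -0.27 at the near end.
- tape_roll: Roll of masking tape, 92 mm across, 24 mm high, lying on the board, flat left of the gearbox; bystander. Origin: centre of its underside.
- driver: Screwdriver with yellow handle, 172 mm long along its y, 25 mm thick, lying on the board, beyond the gearbox; bystander. Origin: underside, mid-length.
- glue: Small glue bottle, 34 mm across, 92 mm tall, standing on the board, at the near left corner of the gearbox; bystander. Origin: centre of its underside.

How it is judged:
At the end, for the whole second after the job is handed in: The lever rests in the far half of the third slot, home at its end to within about 7 mm at the knob (lever_forward over 0.22, lever_across over 0.2), and the tape, screwdriver and glue bottle are within 20 mm of where they began (value of joint lever_forward above 0.22 rad and value of joint lever_across above 0.2 rad and velocity of joint lever_forward between -0.02 and 0.02 rad/s and distance of each of tape_roll, driver, glue from where it was at the start of the episode below 0.02 m); the robot touches nothing.
It fails at once if the lever dips into the middle slot (more than half-way, either side) (value of joint lever_across between -0.13 and 0.13 rad and (value of joint lever_forward above 0.15 rad or value of joint lever_forward below -0.15 rad)).
It fails at once if the lever dips into the near half of the third slot (more than half-way) (value of joint lever_across above 0.13 rad and value of joint lever_forward below -0.15 rad).
It fails at once if the knob is gripped or forced (over 35 N from the fingers) (contact force between the fingers and lever_forward above 35 N).
It fails at once if a bystander is lifted or knocked away (distance of any of tape_roll, driver, glue from where it was at the start of the episode above 0.03 m).
It also fails if it takes over 48 s, if anything falls off the work surface, if the arm or the gripper's body presses on something with over 40 N, if the wrist force passes 120 N, or if a joint passes its speed limit or range.

ROBOT

A 6-joint arm with a two-finger parallel gripper is mounted at the origin on a cart in front of the work surface, level with it; the furniture and walls round the work are solid. World frame = base frame: x ahead of the robot, y to its left, z up, the work surface at z = 0. Lengths are in m, angles in rad, forces in N, time in s.
With the tool pointing down it reaches from about 0.375 to 0.9 m from the base axis. Payload 3.1 kg.
Tool frame: the origin (TCP) lies between the finger pads; the fingertips stand manip.nose_length ahead of it and the grasp point (between the pads) lies 5 mm behind it (manip.nose_length is the distance from the TCP to the fingertips, in m); z points along the fingers, y is the line along which they close (so a half turn about z gives the same grasp; the last joint's range is limited). The gripper opens to 85 mm and grips with 20 to 120 N. Pads are 22 mm wide; open, the fingers measure 114 mm over their backs; the gripper's body (76 mm by 85 mm) begins 54 mm behind the grasp point. The pads swing forward as they close: fully open they stand 13 mm farther back than shut.
Start: joints at [1.145, 0.527, 1.433, -0, 1.181, -0.178], TCP at [0.153, 0.606, 0.21] pointing down, gripper open.
Joint ranges: [-3.08, 3.08], [-0.75, 2.2], [0.22, 2.44], [-1.43, 4.57], [0, 2.65], [-2.85, 2.85]. Speed limits (rad/s): [2.79, 2.79, 3.14, 3.14, 3.14, 3.14].

INTERFACE

Orientations are given as a unit quaternion [x, y, z, w].
In Python, from station import monitor, eyes, job, manip gives the robot as it stands.
- The arm moves only by the shell command python3 -m pendant 'ROWS' [FORCE]. ROWS is JSON, a list that holds one entry, the list of rows, each a list of 7 numbers: the shift along the tool's x, y, z as a fraction of full scale, then the turn, a rotation vector about the tool's x, y, z as a fraction of full scale, then the opening, from 0 (shut) to 1 (fully open). A call has 1 to 20 rows; each row shifts and turns the commanded pose from where the row before left it, along the tool's axes as they then stand; what a row does not reach is not made up. Full scale, the value 1, is 800 mm for a shift and 0.12 rad for a turn. A row lasts 1/10 s, in which the tool goes at most 50 mm and 8.59 degrees, less where a joint would pass 70% of its speed; a pose out of reach is approached as far as the arm can. A call with a number of a shift or a turn outside -1 to 1 is refused whole. A call with a gripper value outside its range is refused whole. The fingers move at their own pace and stop on an object; FORCE is the grip in N (left out, the last holds). Time passes only in rows, so rows that do not move let the fingers close. It gives the time, the measured TCP pose, the force, the opening and the grip force at its end, in the units of the state.
- monitor.sense(): the state, without advancing time (a new reading comes with each control period).
- eyes.snapshot(name): name is "scene" or "top"; returns a dict with "pixels" (400x640x3 uint8, red, green, blue), "depth" (400x640 float32, m along the optical axis (not along the pixel's ray), 0 where there is no reading), "intrinsics" (3x3 intrinsics, pixels), "eye" and "attitude" of the camera in the world. Camera axes: x right, y down, z forward; pixel columns grow to the right and rows downward; lengths in m; the calibration is good to about 2 mm. A picture is of the moment at which its call begins.
- job.sign_off(): hands the job in; it is judged then, once.
The state is a dict: "t": time; "q": joint angles; "qd": joint speeds; "tau": joint torques, N m; "tcp_pos": TCP position; "tool_rot": TCP orientation; "force": force on the tool from outside, world axes, zero at the start; "ft_torque": the same for the moment, N m; "finger_gap": opening from 0.0 (shut) to 1.0 (fully open); "gripper_force": force on a finger pad.
Only numpy, scipy, OpenCV 4.12 (cv2) and the standard library are available. Lean on these libraries where they do the work, as an engineer would, in place of code of your own. Each camera call takes 0.05 s, during which the arm holds its last target. There are 200 camera calls.

## Working session

There is one attempt and no reset: what is moved stays moved. The work goes in short steps, Python scripts to look and compute and a shell command to move; the robot and the scene stay as the last step left them, time stands still between calls to the robot, and variables do not carry over. Pictures are saved under pics/ and viewed, at most 10 in all, crops included, and the job is handed in when it is done.

```bash
mkdir -p pics; cat > h.py <<'E'
from station import monitor, eyes, job, manip
import numpy as np, cv2
def snap(n):
    s=eyes.snapshot(n); d=s["depth"]; K=np.array(s["intrinsics"]); A=np.array(s["attitude"])
    if A.shape!=(3,3):
        from scipy.spatial.transform import Rotation as R; A=R.from_quat(A).as_matrix()
    v,u=np.mgrid[0:400,0:640]
    P=np.stack([(u-K[0,2])/K[0,0]*d,(v-K[1,2])/K[1,1]*d,d],-1)@A.T+np.array(s["eye"])
    P[d==0]=np.nan
    return s["pixels"],P,s
E
python3 - <<'E'
from h import *
for n in("scene","top"):
    p,P,s=snap(n); cv2.imwrite(f"pics/{n}0.png",p[:,:,::-1]); np.save(f"{n}.npy",P); np.save(f"{n}_p.npy",p)
    print(n,s["eye"],s["attitude"])
print(monitor.sense(), manip.nose_length)
E
```

```text
scene [ 0.21153943 -0.16731756  0.66238546] [ 0.86856885 -0.26060164  0.11228235 -0.40628514]
top [0.37621559 0.36778833 1.02243941] [ 0.74628049 -0.65657103  0.07515475 -0.07957181]
{'t': 0.1, 'q': array([ 1.14452737e+00,  5.28358997e-01,  1.43377848e+00,  2.26474012e-05,
        1.18138579e+00, -1.78490982e-01]), 'qd': array([ 0.00086693, -0.00207745, -0.00382884,  0.00113253, -0.00209724,
       -0.00133613]), 'tau': array([ 7.41456893e-05, -4.43303132e+01, -1.78586268e+01, -2.14876322e-04,
        3.88804619e-03, -2.26092629e-05]), 'tcp_pos': array([0.15295502, 0.60529308, 0.20863886]), 'tool_rot': array([ 1.23576533e-01,  9.92334575e-01, -9.18394476e-04, -2.97458831e-04]), 'force': array([-0.56252353, -0.66529709, -1.28518676]), 'ft_torque': array([ 0.00279486, -0.071455  ,  0.03358002]), 'gripper_force': 0.0, 'finger_gap': 1.000875724755953} 0.014
```

View pics/scene0.png

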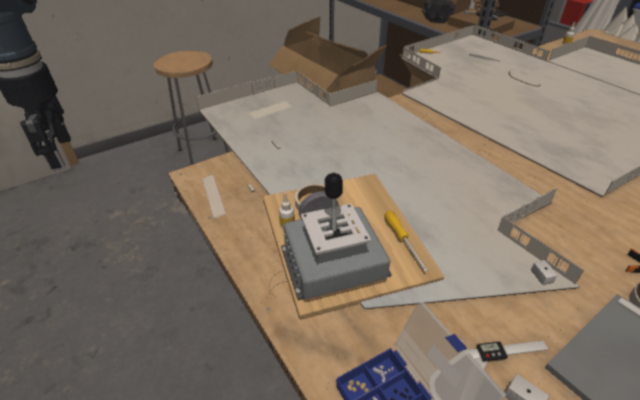

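View pics/top0.png

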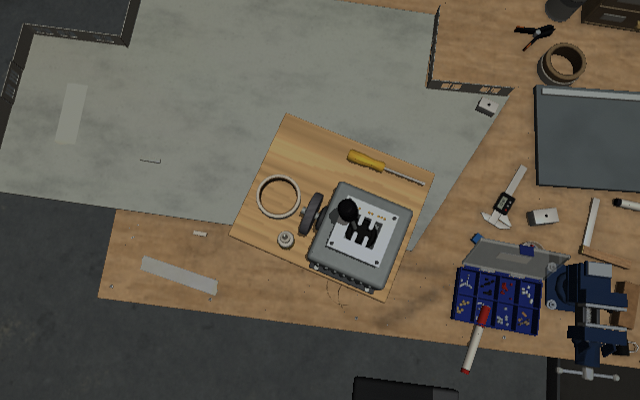

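The top view shows the gate plate centred near (362,232), with the black knob near (348,209), at the far end of the left slot. The tape is at (278,197), the glue at (286,240) and the driver at (385,167). Next I'll get metric positions.

```bash
python3 - <<'E'
from h import *
P=np.load("top.npy");p=np.load("top_p.npy").astype(int)
roi=np.zeros((400,640),bool);roi[150:310,240:430]=1
z=P[...,2]
m=roi&(abs(z-.118)<.006)&(p.min(-1)>120)
q=P[m][:,:2]; r=cv2.minAreaRect((q*1000).astype(np.float32)); print("plate",m.sum(),r,np.median(z[m]))
h=roi&(abs(z-.082)<.006)&(np.ptp(p,-1)<30); r2=cv2.minAreaRect((P[h][:,:2]*1000).astype(np.float32));print("housing",h.sum(),r2)
for n in("top","scene"):
    P=np.load(n+".npy");p=np.load(n+"_p.npy").astype(int);z=P[...,2]
    k=(z>.135)&(z<.25)&(p.max(-1)<90)&(P[...,0]>.3)&(P[...,0]<.8)&(abs(P[...,1]-.35)<.25)
    q=P[k];print(n,k.sum(),q.min(0) if len(q) else'',q.max(0),np.median(q,0))
    kk=k&(z>np.nanmax(z[k])-.006);print("top face",kk.sum(),P[kk].mean(0),np.ptp(P[kk],axis=0))
P=np.load("top.npy")
for nm,(u,v) in dict(tape=(262,197),glue=(286,238),drv=(365,160),drvtip=(420,183),wheel=(312,213)).items(): print(nm,P[v,u])
E
```

```text
plate 1925 ((529.728271484375, 283.46295166015625), (104.0859375, 104.2066879272461), 73.76927185058594) 0.11699017490414587
housing 4151 ((537.3219604492188, 313.17840576171875), (219.09793090820312, 169.0326385498047), 73.74302673339844)
top 376 [0.53194876 0.30037334 0.16767892] [0.56835416 0.33790997 0.20809021] [0.54663819 0.32048823 0.19995267]
top face 121 [0.55069854 0.32089685 0.20406512] [0.02501155 0.02409283 0.00599267]
scene 413 [0.53451548 0.3015485  0.1410202 ] [0.56507432 0.33121273 0.20825157] [0.54558159 0.31154727 0.19000957]
top face 83 [0.55142487 0.31965711 0.2048474 ] [0.02309527 0.02057479 0.00594745]
tape [0.59073915 0.49205827 0.01559651]
glue [0.50087372 0.42530279 0.09263544]
drv [0.69133171 0.28748834 0.04082524]
drvtip [0.65952398 0.16740579 0.03069796]
wheel [0.55139826 0.38192917 0.11327315]
```

Gate yaw is about -0.283, centre (0.530, 0.2835). The knob is at about gx +9 mm, gy +38 mm, just forward of the cross channel in slot 1. The tool's axes are nearly the gate's (tool x = -gx, tool y = +gy), so I'll turn 0.035 rad, shut the fingers and go over the far side of the knob.

```bash
python3 -m pendant '[[[0,0,-0.032,0,0,0.29,0],[0,0,-0.032,0,0,0,0],[-0.0359,-0.0115,0,0,0,0,0],[-0.0359,-0.0115,0,0,0,0,0],[-0.0359,-0.0115,0,0,0,0,0],[-0.0359,-0.0115,0,0,0,0,0],[-0.0359,-0.0115,0,0,0,0,0],[-0.0359,-0.0115,0,0,0,0,0],[-0.0359,-0.0115,0,0,0,0,0],[-0.0359,-0.0115,0,0,0,0,0],[-0.0359,-0.0115,0,0,0,0,0],[-0.0359,-0.0115,0,0,0,0,0],[-0.0359,-0.0115,0,0,0,0,0],[-0.0359,-0.0115,0,0,0,0,0],[-0.0359,-0.0115,0,0,0,0,0],[-0.0359,-0.0115,0,0,0,0,0],[-0.0359,-0.0115,0,0,0,0,0],[-0.0359,-0.0115,0,0,0,0,0],[-0.0359,-0.0115,0,0,0,0,0],[-0.0359,-0.0115,0,0,0,0,0]]]'
cat >> h.py <<'E'
G=np.array([.5297,.2835]);Rg=np.array([[.960,-.2795],[.2795,.960]])
def tool():
    from scipy.spatial.transform import Rotation as R
    s=monitor.sense();t=s["tcp_pos"];print("t %.2f gate xy mm"%s["t"],(Rg@(t[:2]-G)*1e3).round(1),"z %.1f"%(t[2]*1e3),"force gate",(Rg@s["force"][:2]).round(1),s["force"][2].round(1),"toolY(gate)",(Rg@R.from_quat(s["tool_rot"]).as_matrix()[:2,1]).round(3),"gap",round(s["finger_gap"],2),"nose",manip.nose_length)
def knob():
    for n in("top","scene"):
        p,P,_=snap(n);p=p.astype(int);z=P[...,2];g=(P[...,:2]-G)@Rg.T
        k=(z>.15)&(z<.215)&(p.max(-1)<60)&(abs(g)<.075).all(-1)
        c=g[k]*1e3
        if len(c): print(n,len(c),"min",c.min(0).round(1),"max",c.max(0).round(1),"med",np.median(c,0).round(1))
E
python3 -c "
from h import *
tool();knob()"
```

```text
t: 2.1
tcp_pos: [0.6041, 0.3018, 0.26]
tool_rot: [0.141, 0.99, -0.0, -0.001]
force: [0.8, 0.6, 0.5]
finger_gap: 0.0
gripper_force: 0.0
t 2.10 gate xy mm [66.3 38.4] z 260.0 force gate [0.6 0.8] 0.5 toolY(gate) [-0.001  1.   ] gap 0.0 nose 0.014
top 363 min [-7.4 21. ] max [26.2 59.5] med [ 6.5 40.7]
scene 358 min [-6. 23.] max [24.2 49.2] med [ 7.4 31.2]
```

```bash
python3 -m pendant '[[[0,0,0.03,0,0,0,0],[0,0,0.03,0,0,0,0],[0,0,0.0275,0,0,0,0],[0.014,0,0,0,0,0,0],[0.0138,0,0,0,0,0,0],[0.0025,0,0,0,0,0,0],[0.0025,0,0,0,0,0,0],[0.0025,0,0,0,0,0,0],[0.0025,0,0,0,0,0,0],[0.0025,0,0,0,0,0,0],[0.0025,0,0,0,0,0,0],[0.0025,0,0,0,0,0,0],[0.0025,0,0,0,0,0,0],[0,0,0,0,0,0,0]]]'
python3 -c "
from h import *
tool();knob()"
```

```text
t: 3.6
tcp_pos: [0.5665, 0.3134, 0.1906]
tool_rot: [0.141, 0.99, -0.0, -0.0]
force: [0.4, 0.4, 0.2]
finger_gap: -0.0
gripper_force: 0.0
t 3.60 gate xy mm [26.9 39. ] z 190.6 force gate [0.3 0.5] 0.2 toolY(gate) [-0.001  1.   ] gap -0.0 nose 0.014
top 65 min [-7.8 37.6] max [13.9 59.5] med [-0.9 51.2]
scene 362 min [-5.7 22.5] max [24.2 49.4] med [ 7.6 31.7]
```

```bash
python3 -c "
from h import *
a=snap('scene')[0][130:270,260:440];b=snap('top')[0][140:280,290:470]
cv2.imwrite('pics/c1.png',cv2.resize(np.vstack([a,b]),None,fx=2.1,fy=2.1,interpolation=2)[:,:,::-1])"
```

```text
(no output)
```

View pics/c1.png

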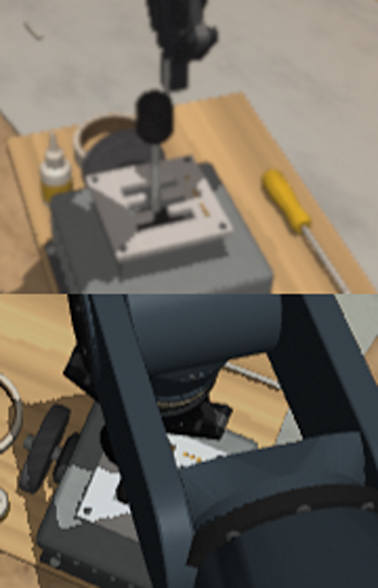

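The crop shows the shut fingertips at (345,170) in the scene image, just behind the knob at (333,186), which has not moved visibly. There is no force yet, so I'll keep pushing slowly.

```bash
python3 -m pendant '[[[0.0025,0,0,0,0,0,0],[0.0025,0,0,0,0,0,0],[0.0025,0,0,0,0,0,0],[0,0,0,0,0,0,0]]]'
python3 -c "
from h import *
tool();knob()
_,P,_=snap('scene');p=np.array(_['pixels']).astype(int);g=(P[...,:2]-G)@Rg.T*1e3;z=P[...,2]*1e3
for v in range(140,205,4):
  print(v,[(u,*g[v,u].round().astype(int),int(z[v,u])) for u in range(322,360,4) if z[v,u]>130])"
```

```text
t: 4.2
tcp_pos: [0.5606, 0.3152, 0.1907]
tool_rot: [0.141, 0.99, -0.0, -0.0]
force: [0.6, 0.1, -0.0]
finger_gap: -0.001
gripper_force: 0.0
t 4.20 gate xy mm [20.8 39. ] z 190.7 force gate [0.5 0.3] -0.0 toolY(gate) [-0.001  1.   ] gap -0.0 nose 0.014
top 11 min [-4.8 49. ] max [ 4.2 57.4] med [-1.1 53.7]
scene 354 min [-5.7 22.7] max [24.1 53. ] med [ 7.5 31.7]
140 [(330, np.int64(6), np.int64(45), 281), (334, np.int64(6), np.int64(24), 293), (338, np.int64(11), np.int64(17), 296), (342, np.int64(15), np.int64(10), 300), (346, np.int64(18), np.int64(-1), 306), (350, np.int64(21), np.int64(-11), 311)]
144 [(330, np.int64(12), np.int64(62), 261), (334, np.int64(6), np.int64(25), 285), (338, np.int64(15), np.int64(29), 280), (342, np.int64(20), np.int64(24), 282), (346, np.int64(17), np.int64(-4), 301), (350, np.int64(20), np.int64(-13), 306), (354, np.int64(26), np.int64(-15), 306), (358, np.int64(31), np.int64(-17), 306)]
148 [(334, np.int64(6), np.int64(24), 277), (338, np.int64(13), np.int64(25), 276), (342, np.int64(9), np.int64(-6), 296), (346, np.int64(11), np.int64(-20), 305), (
[... 1719 characters left out ...]
), (338, np.int64(16), np.int64(29), 194), (342, np.int64(26), np.int64(36), 187)]
188 [(326, np.int64(-4), np.int64(38), 183), (330, np.int64(2), np.int64(31), 187), (334, np.int64(8), np.int64(27), 189), (338, np.int64(15), np.int64(27), 187), (342, np.int64(26), np.int64(35), 178)]
192 [(326, np.int64(-4), np.int64(36), 176), (330, np.int64(1), np.int64(29), 180), (334, np.int64(8), np.int64(26), 181), (338, np.int64(15), np.int64(26), 178), (342, np.int64(26), np.int64(33), 170)]
196 [(330, np.int64(0), np.int64(27), 172), (334, np.int64(7), np.int64(24), 173), (338, np.int64(15), np.int64(25), 169)]
200 [(334, np.int64(10), np.int64(32), 155)]
204 [(334, np.int64(9), np.int64(29), 148)]
```

Depth shows the real fingertips ending at z ≈ 0.22, about 40 mm higher than the TCP reading implies, so they passed above the knob (top 0.208). I'll back off, go 38 mm lower and verify.

```bash
python3 -m pendant '[[[-0.026,0,0,0,0,0,0],[-0.026,0,0,0,0,0,0],[0,0,0.024,0,0,0,0],[0,0,0.0235,0,0,0,0],[0,0,0,0,0,0,0]]]'
python3 -c "
from h import *
tool();knob()
p,P,_=snap('scene');g=(P[...,:2]-G)@Rg.T*1e3;z=P[...,2]*1e3
for v in range(160,212,3):
  print(v,[(u,*map(int,g[v,u]),int(z[v,u])) for u in range(338,374,4) if z[v,u]>125])
cv2.imwrite('pics/c2.png',cv2.resize(p[100:280,240:460],None,fx=3,fy=3,interpolation=2)[:,:,::-1])"
```

```text
t: 4.85
tcp_pos: [0.5991, 0.3025, 0.1497]
tool_rot: [0.141, 0.99, -0.001, -0.003]
force: [0.7, 0.3, -0.3]
finger_gap: 0.002
gripper_force: 0.0
t 4.85 gate xy mm [61.3 37.6] z 149.7 force gate [0.6 0.5] -0.3 toolY(gate) [-0.  1.] gap 0.0 nose 0.014
top 353 min [-7.6 20.9] max [26.3 59.5] med [ 5.5 41.2]
scene 435 min [-5.9 23.1] max [67.7 48. ] med [10.5 30.1]
160 [(354, 51, 44, 229), (358, 50, 23, 244), (362, 57, 22, 243), (366, 52, -5, 263), (370, 55, -14, 268)]
163 [(354, 51, 44, 223), (358, 51, 25, 236), (362, 66, 42, 220), (366, 51, -7, 258), (370, 53, -19, 266)]
166 [(354, 50, 41, 218), (358, 51, 24, 230), (362, 51, 7, 242), (366, 51, -9, 253), (370, 53, -21, 261)]
169 [(354, 52, 44, 209), (358, 52, 25, 222), (362, 50, 4, 238), (366, 50, -11, 249), (370, 59, -8, 245)]
172 [(354, 51, 43, 203), (358, 55, 33, 209), (362, 51, 6, 230), (366, 60, 9, 226), (370, 68, 9, 223)]
175 [(338, 19, 39, 207), (354, 52, 43, 196), (358, 57, 35, 201), (362, 62, 29, 204), (366, 68, 26, 205)]
178 [(338, 18, 35, 203), (354, 52, 42, 190), (358, 56, 33, 195), (362, 61, 26, 199), (366, 68, 24, 199)]
181 [(338, 17, 32, 199), (342, 26, 36, 193), (354, 52, 41, 183), (358, 55, 31, 190), (362, 62, 27, 192), (366, 69, 25, 191)]
184 [(338, 16, 29, 194), (342, 25, 34, 188), (358, 55, 29, 184), (362, 62, 26, 185), (366, 73, 32, 178)]
187 [(338, 16, 28, 188), (342, 26, 34, 181)]
190 [(338, 15, 25, 184), (342, 25, 33, 175)]
193 [(338, 14, 24, 177)]
196 [(338, 15, 25, 169)]
199 []
202 []
205 []
208 []
211 []
```

View pics/c2.png

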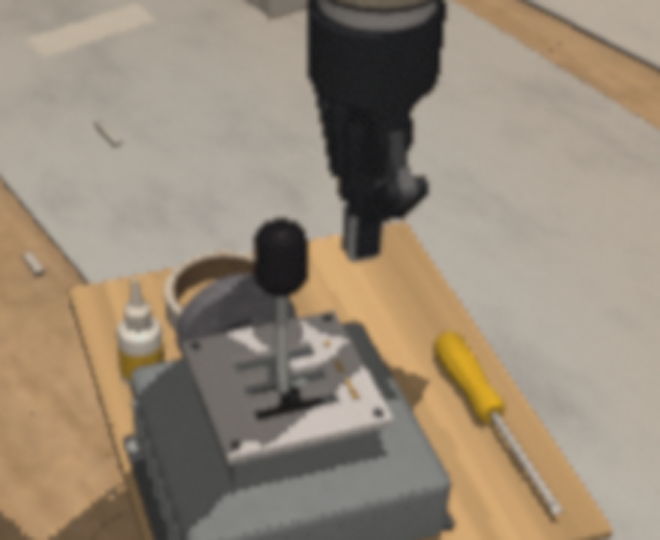

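The tip now sits at z ≈ 0.18, at crop (362,255), level with the knob at (281,255) and well clear beyond it. Now I'll push back towards the robot.

```bash
python3 -m pendant '[[[0.0145,0,0,0,0,0,0],[0.0145,0,0,0,0,0,0],[0.0025,0,0,0,0,0,0],[0.0025,0,0,0,0,0,0],[0.0025,0,0,0,0,0,0],[0.0025,0,0,0,0,0,0],[0.0025,0,0,0,0,0,0],[0,0,0,0,0,0,0]]]'
python3 -c "
from h import *
tool();knob()"
```

```text
t: 5.8
tcp_pos: [0.5692, 0.3129, 0.1528]
tool_rot: [0.141, 0.99, 0.0, 0.0]
force: [2.3, 0.0, 1.5]
finger_gap: -0.002
gripper_force: 0.9
t 5.80 gate xy mm [29.7 39.3] z 152.8 force gate [2.2 0.6] 1.5 toolY(gate) [-0.001  1.   ] gap -0.0 nose 0.014
top 78 min [-15.4  36.5] max [ 5.8 59.2] med [-9.  50.9]
scene 446 min [-14.3  21.8] max [36.5 49.6] med [ 2.  30.6]
```

```bash
python3 -m pendant '[[[-0.019,0,0,0,0,0,0],[-0.019,0,0,0,0,0,0],[0,0.0305,0,0,0,0,0],[0,0.0305,0,0,0,0,0],[0.025,0,0,0,0,0,0],[0.025,0,0,0,0,0,0],[0.025,0,0,0,0,0,0],[0,0,0,0,0,0,0]]]'
python3 -c "
from h import *
tool();knob()"
```

```text
t: 6.7
tcp_pos: [0.5515, 0.368, 0.1517]
tool_rot: [0.14, 0.99, -0.001, -0.002]
force: [0.9, -0.7, -0.2]
finger_gap: 0.004
gripper_force: 0.0
t 6.70 gate xy mm [-2.7 87.2] z 151.7 force gate [ 1.1 -0.4] -0.2 toolY(gate) [-0.003  1.   ] gap 0.0 nose 0.014
top 84 min [-15.7  21.2] max [ 6.1 54.5] med [-11.3  39.3]
scene 405 min [-13.8  22.7] max [15.5 75. ] med [-1.6 32.6]
```

```bash
python3 -m pendant '[[[-0.003,-0.0165,0,0,0,0,0],[0,-0.005,0,0,0,0,0],[0,-0.005,0,0,0,0,0],[0,-0.005,0,0,0,0,0],[0,-0.005,0,0,0,0,0],[0,-0.005,0,0,0,0,0],[0,-0.005,0,0,0,0,0],[0,0,0,0,0,0,0]]]'
python3 -c "
from h import *
tool();knob()"
```

```text
t: 7.6
tcp_pos: [0.5457, 0.3306, 0.1525]
tool_rot: [0.141, 0.99, -0.001, -0.0]
force: [1.2, 0.4, 0.7]
finger_gap: -0.001
gripper_force: 0.3
t 7.60 gate xy mm [ 2.2 49.7] z 152.5 force gate [1.  0.7] 0.7 toolY(gate) [-0.  1.] gap -0.0 nose 0.014
top 111 min [-15.5  -0.7] max [-2.5 28.3] med [-11.6  13.9]
scene 417 min [-14.1   0.6] max [14.8 40.9] med [-1.6  7.7]
```

```bash
python3 -m pendant '[[[0,-0.005,0,0,0,0,0],[0,-0.005,0,0,0,0,0],[0,-0.005,0,0,0,0,0],[0,-0.005,0,0,0,0,0],[0,-0.005,0,0,0,0,0],[0,-0.005,0,0,0,0,0],[0,-0.005,0,0,0,0,0],[0,-0.005,0,0,0,0,0],[0,-0.005,0,0,0,0,0],[0,-0.005,0,0,0,0,0],[0,-0.005,0,0,0,0,0],[0,0,0,0,0,0,0]]]'
python3 -c "
from h import *
tool();knob()"
```

```text
t: 8.9
tcp_pos: [0.5336, 0.2883, 0.1525]
tool_rot: [0.141, 0.99, -0.001, -0.0]
force: [-0.9, 0.4, -0.5]
finger_gap: -0.003
gripper_force: 0.2
t 8.90 gate xy mm [2.4 5.7] z 152.5 force gate [-0.9  0.1] -0.5 toolY(gate) [-0.  1.] gap -0.0 nose 0.014
top 27 min [-13.  -43.2] max [ -3.3 -29.4] med [ -8.8 -34.7]
scene 429 min [-13.9 -44.2] max [16.5 -2.2] med [ -1.5 -35.2]
```

```bash
python3 -m pendant '[[[0,-0.005,0,0,0,0,0],[0,-0.005,0,0,0,0,0],[0,-0.005,0,0,0,0,0],[0,-0.0025,0,0,0,0,0],[0,0,0,0,0,0,0]]]'
python3 -c "
from h import *
tool();knob()"
```

```text
t: 9.5
tcp_pos: [0.5298, 0.2752, 0.1527]
tool_rot: [0.141, 0.99, -0.0, -0.0]
force: [-0.1, -0.1, -1.0]
finger_gap: 0.0
gripper_force: 0.2
t 9.50 gate xy mm [ 2.4 -7.9] z 152.7 force gate [-0.  -0.1] -1.0 toolY(gate) [-0.  1.] gap 0.0 nose 0.014
top 11 min [ -8.7 -56.7] max [ -3.7 -50.7] med [ -6.6 -53.9]
scene 440 min [-14.5 -57.2] max [ 16.2 -10.2] med [ -1.4 -48.1]
```

```bash
python3 -m pendant '[[[0,0.025,0,0,0,0,0],[0.0265,0,0,0,0,0,0],[0.0265,0,0,0,0,0,0],[0.0265,0,0,0,0,0,0],[0,-0.033,0,0,0,0,0],[0,-0.033,0,0,0,0,0],[0,0,0,0,0,0,0],[-0.0175,0,0,0,0,0,0],[-0.0175,0,0,0,0,0,0],[-0.005,0,0,0,0,0,0],[-0.005,0,0,0,0,0,0],[-0.005,0,0,0,0,0,0],[-0.005,0,0,0,0,0,0],[-0.005,0,0,0,0,0,0],[-0.005,0,0,0,0,0,0],[0,0,0,0,0,0,0]]]'
python3 -c "
from h import *
tool();knob()"
```

```text
t: 11.2
tcp_pos: [0.5104, 0.2474, 0.1528]
tool_rot: [0.141, 0.99, 0.0, 0.0]
force: [-0.7, 1.0, 1.4]
finger_gap: -0.003
gripper_force: 0.6
t 11.20 gate xy mm [ -8.4 -40.1] z 152.8 force gate [-0.9  0.8] 1.4 toolY(gate) [-0.001  1.   ] gap -0.0 nose 0.014
scene 352 min [-20.4 -57.4] max [ 32.5 -31.3] med [ 11.8 -51.6]
```

```bash
python3 -m pendant '[[[-0.005,0,0,0,0,0,0],[-0.005,0,0,0,0,0,0],[-0.005,0,0,0,0,0,0],[-0.005,0,0,0,0,0,0],[-0.0025,0,0,0,0,0,0],[-0.0025,0,0,0,0,0,0],[0,0,0,0,0,0,0]]]'
python3 -c "
from h import *
tool();knob()"
```

```text
t: 12.0
tcp_pos: [0.5292, 0.2416, 0.1526]
tool_rot: [0.141, 0.99, -0.0, 0.0]
force: [-0.4, 0.2, -1.0]
finger_gap: -0.002
gripper_force: 0.5
t 12.00 gate xy mm [ 11.3 -40.3] z 152.6 force gate [-0.4  0. ] -1.0 toolY(gate) [-0.001  1.   ] gap -0.0 nose 0.014
top 4 min [ -0.6 -36.7] max [  3.6 -29.3] med [  3.1 -33.6]
scene 363 min [ -0.  -57.9] max [ 52.8 -38.1] med [ 30.7 -50.7]
```

```bash
python3 -m pendant '[[[-0.0015,0,0,0,0,0,0],[-0.0015,0,0,0,0,0,0],[-0.0015,0,0,0,0,0,0],[0,0,0,0,0,0,0]]]'
python3 -c "
from h import *
tool();knob()"
```

```text
t: 12.5
tcp_pos: [0.5311, 0.2411, 0.1524]
tool_rot: [0.141, 0.99, -0.0, -0.001]
force: [-4.4, 1.5, 1.5]
finger_gap: 0.002
gripper_force: 2.4
t 12.50 gate xy mm [ 13.2 -40.3] z 152.4 force gate [-4.7  0.2] 1.5 toolY(gate) [-0.001  1.   ] gap 0.0 nose 0.014
top 7 min [  1.1 -39.9] max [  5.5 -28.7] med [  3.9 -35.9]
scene 360 min [  2.8 -55.8] max [ 54.8 -31.8] med [ 32.7 -50.6]
```

The force rose to 4.7 N with 1.9 mm of motion against 3.6 mm commanded, so the lever is at its end stop. I'll back away and up, then check.

```bash
python3 -m pendant '[[[0.01,0,0,0,0,0,0],[0.03,0,0,0,0,0,0],[0.04,0,0,0,0,0,0],[0,0,-0.04,0,0,0,0],[0,0,-0.04,0,0,0,0],[0,0.04,-0.04,0,0,0,0],[0.03,0.04,0,0,0,0,0],[0.03,0.04,0,0,0,0,0],[0.03,0.04,0,0,0,0,0],[0,0,0,0,0,0,0],[0,0,0,0,0,0,0]]]'
python3 -c "
from h import *
tool();knob()
p,P,_=snap('top');P0=np.load('top.npy')
for nm,(u,v) in dict(tape=(262,197),glue=(286,238),drv=(365,160)).items(): print(nm,P[v,u],P0[v,u])
a=snap('scene')[0][130:300,240:450];b=p[130:300,230:440]
cv2.imwrite('pics/c3.png',cv2.resize(np.hstack([a,b]),None,fx=1.9,fy=1.9,interpolation=2)[:,:,::-1])"
```

```text
t: 13.7
tcp_pos: [0.4381, 0.4025, 0.2491]
tool_rot: [0.14, 0.99, 0.0, 0.002]
force: [0.2, -0.2, 0.0]
finger_gap: -0.001
gripper_force: 0.0
t 13.70 gate xy mm [-121.2   88.6] z 249.1 force gate [ 0.2 -0.1] 0.0 toolY(gate) [-0.003  1.   ] gap -0.0 nose 0.014
top 400 min [ 19.8 -56.3] max [ 58.3 -19. ] med [ 35.9 -36.6]
scene 358 min [ 21.7 -56.6] max [ 54.8 -30.6] med [ 35.8 -47.6]
tape [0.59048622 0.49191175 0.01678362] [0.59073915 0.49205827 0.01559651]
glue [0.43235492 0.39368976 0.60370558] [0.50087372 0.42530279 0.09263544]
drv [0.69196746 0.28732633 0.03884483] [0.69133171 0.28748834 0.04082524]
```

View pics/c3.png

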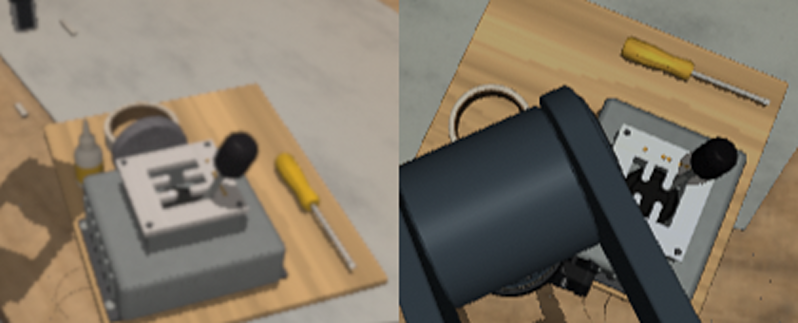

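The knob, at (236,155) in the left half, rests at the far end of the third slot (centre at about gx 39, gy -38 mm). The tape, glue and driver are where they were, and the arm is clear.

```bash
python3 -c "
from h import *
print(job.sign_off())"
```

```text
the job is handed in; nothing more can be done
None
```

The lever is fully home at the far end of the third slot, the arm is clear, the tape, screwdriver and glue bottle look undisturbed, and the job is handed in at about 14 s (sign-off returned no verdict).

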